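# Load a relay into the test set through its sprung flap

## Task

Load the relay into the relay test set for its contact check: push it down upright through the sprung flap in the top of the set, feel for the socket hidden underneath, and press it fully home in the socket, firmly but without forcing it. Then let go and draw the fingers out so that both leaves of the flap spring shut over the relay; leave the other things on the bench where they are.

Things in the scene. Friction and masses are not known exactly. Their poses are not given: they have to be found in the camera images.
- relay: The relay to be loaded: a plain grey upright block with a black base, 22 (its x) x 28 (its y) x 34 mm high. Origin at the centre of its underside, z up. It stands upright on the bench at any yaw; a half turn makes no difference. Its collider is a plain box. 35 g, more or less.
- test_set: Relay test set: fixed grey metal case, 135 x 152 mm, 76 mm high, aluminium top plate; front panel with meter, knob and terminals faces its -x. Origin on the bench below the centre of the flap opening (the case reaches from x = -52 to +83 mm), z up. The relay goes in with its own x along the set's x, either way round. It stands pushes up to about 35 N.
- opening (a point): Centre of the opening in the top plate, 74 mm above the bench, at the upper face of the shut flap; axes as the set's. The opening is 46 mm along x by 104 mm along y, closed by two level sprung steel leaves, 2 mm thick, that meet at x = 0 and swing down into the well. Flush with the plate round it to 2 mm.
- carriage_top (a point): Centre of the well's floor, 22 mm above the bench, axes as the set's: a flat plate with one pocket (the socket), 26 mm along x by 32 mm along y, 10 mm deep, no lead-in, on x = 0. The plate, locked where the last user left it, stands on rubber (1 mm down at 20 N). The pocket's centre lies up to 9 mm to the -y or +y side of this point: no reading gives it, feel for it.
- home_level (a point): Level of the relay's underside when fully home, 12 mm above the bench (xy as carriage_top, not the pocket's). A stiff contact plate first stops the relay 5 mm higher; a steady push of 8 to 10 N drives it down those 5 mm, where it stays. The relay's top is then at 46 mm, just under the leaves' sweep. Fingers clear the well's floor if they grip only the relay's upper 20 mm.
- flap_front (a joint): Front leaf of the flap (-x side), hinged along y at x = -26 mm in the set's frame, 73 mm above the bench, 26 mm from hinge to free edge. 0 = level and shut, grows as it is pushed down and in, to 1.45 rad. A spring closes it: about 0.6 N at the free edge starts it, 1.5 N holds it wide open; the two leaves drag on what is between them with up to about 4 N.
- flap_rear (a joint): Rear leaf of the flap (+x side), hinged at x = +26 mm, otherwise the mirror image of the front leaf with the same values.
- coax_adapter: Bystander: white metal coaxial adapter lying on its side, 20 x 42 x 21 mm, origin at the centre of its underside. Loose, not to be disturbed.
- cell: Bystander: cylindrical battery cell lying down, 15 x 50 x 15 mm, origin at the centre of its underside. Loose, not to be disturbed.
- fuse_carton: Bystander: small cardboard carton, 32 x 64 x 22 mm, origin at the centre of its underside. Loose, not to be disturbed.
- finned_block: Bystander: black finned heat-sink block, 40 x 60 x 28 mm, origin at the centre of its underside. Loose, not to be disturbed.

How it is judged:
By the outcome, as a careful person would: the job done as asked, in the order asked, and still so for the second after the job is handed in, with the robot touching nothing.
It also fails if it takes over 51 s, if anything falls off the work surface, if the arm or the gripper's body presses on something with over 40 N, if the wrist force passes 120 N, or if a joint passes its speed limit or range.

## Robot

A 7-joint arm with a two-finger parallel gripper is mounted at the origin on a cart in front of the work surface, level with it; the furniture and walls round the work are solid. World frame = base frame: x ahead of the robot, y to its left, z up, the work surface at z = 0. Lengths are in m, angles in rad, forces in N, time in s.
With the tool pointing down it reaches from about 0.4 to 0.875 m from the base axis. Payload 19.3 kg.
Tool frame: the origin (TCP) lies at the very end of the fingers, on their centre line; the grasp point (between the pads) lies 19 mm behind it; z points along the fingers, y is the line along which they close (so a half turn about z gives the same grasp; the last joint's range is limited). The gripper opens to 85 mm and grips with 20 to 120 N. Pads are 22 mm wide; open, the fingers measure 114 mm over their backs; the gripper's body (76 mm by 85 mm) begins 54 mm behind the grasp point. The pads swing forward as they close: fully open they stand 13 mm farther back than shut.
Start: joints at [-1.215, 0.521, -0.036, 1.599, 0.021, 1.021, -0.113], TCP at [0.258, 0.569, 0.231] pointing down, gripper open.
Joint ranges: [-2.91, 2.91], [-0.3, 2.13], [-1.5, 1.42], [0.17, 2.43], [-1.26, 4.41], [0.16, 1.93], [-2.52, 2.52]. Speed limits (rad/s): [1.89, 1.89, 2.39, 2.39, 3.01, 3.01, 3.01].

## Interface

Orientations are given as [roll, pitch, yaw] about the fixed x, y, z axes, in that order (R = Rz(yaw) Ry(pitch) Rx(roll)).
In Python, from workcell import bot gives the robot as it stands.
- The arm moves only by the shell command python3 -m crank 'ROWS' [FORCE]. ROWS is a JSON object of lists of equal length, an entry for each row: "travel": the shift along the world's x, y, z in cm, a list of three; "turn": the turn, a rotation vector about the world's x, y, z in degrees, a list of three; "gripper": the closure, from 0 (fully open) to 1 (shut). A call has exactly 5 rows; each row is the pose to reach, as a shift and turn from the pose commanded when the call began; what a row does not reach only later rows make up. A row lasts 1/10 s, in which the tool goes at most 50 mm and 8.59 degrees, less where a joint would pass 70% of its speed; a pose out of reach is approached as far as the arm can. A call with a gripper value outside its range is refused whole. The fingers move at their own pace and stop on an object; FORCE is the grip in N (left out, the last holds). Time passes only in rows, so rows that repeat a pose let the fingers close, or fill a call up. It gives the time, the measured TCP pose, the force, the opening and the grip force at its end, in the units of the state.
- bot.observe(): the state, without advancing time (a new reading comes with each control period).
- bot.grab_frame(name): name is "scene" or "top" or "wrist"; returns a dict with "pixels" (384x512x3 uint8, red, green, blue), "fx", "fy", "cx", "cy" (pixels), "extrinsics" (4x4, takes a point from world to camera coordinates). Camera axes: x right, y down, z forward; pixel columns grow to the right and rows downward; lengths in m; the calibration is good to about 2 mm. A picture is of the moment at which its call begins. There is no depth.
- bot.job_done(): hands the job in; it is judged then, once.
The state is a dict: "clock": time; "qpos": joint angles; "qd": joint speeds; "joint_efforts": joint torques, N m; "position": TCP position; "tool_rot": TCP orientation; "force": force on the tool from outside, world axes, zero at the start; "moment": the same for the moment, N m; "grip_width": finger opening in m; "finger_force": force on a finger pad.
Only numpy, scipy, OpenCV 4.12 (cv2) and the standard library are available. Lean on these libraries where they do the work, as an engineer would, in place of code of your own. Each camera call takes 0.05 s, during which the arm holds its last target. There are 200 camera calls.

## Working session

There is one attempt and no reset: what is moved stays moved. The work goes in short steps, Python scripts to look and compute and a shell command to move; the robot and the scene stay as the last step left them, time stands still between calls to the robot, and variables do not carry over. Pictures are saved under pics/ and viewed, at most 10 in all, crops included, and the job is handed in when it is done.

```bash
mkdir -p pics; ls; python3 - <<'E'
from workcell import bot
import cv2,pickle
s=bot.observe(); print(s)
d={}
for n in ["scene","top"]:
    f=bot.grab_frame(n); d[n]=f; cv2.imwrite(f"pics/{n}0.png",f["pixels"][:,:,::-1])
pickle.dump(d,open("f0.pkl","wb"))
E
```

```text
pics
{'clock': 0.0, 'qpos': array([-1.21517702,  0.52198777, -0.03632742,  1.59998932,  0.02122603,
        1.02110681, -0.1128307 ]), 'qd': array([ 0.00069912,  0.00042032, -0.00032029, -0.00042001,  0.00089691,
       -0.00198718, -0.00147097]), 'joint_efforts': array([-1.38969161e-03, -9.27128434e+01,  1.97961532e+00, -3.69937491e+01,
        1.78611057e-02,  8.27382464e-03, -7.72969247e-05]), 'position': array([0.2580706 , 0.56886961, 0.23074879]), 'tool_rot': array([-3.14049173e+00,  1.01105561e-04,  2.71574602e+00]), 'force': array([ 0.69079404,  0.81950565, -0.14234996]), 'moment': array([ 0.00562437, -0.04388661,  0.02353142]), 'finger_force': 0.0, 'grip_width': 0.08544163914717566}
```

View pics/scene0.png

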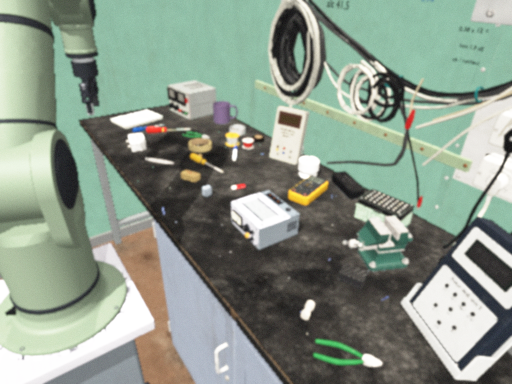

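View pics/top0.png

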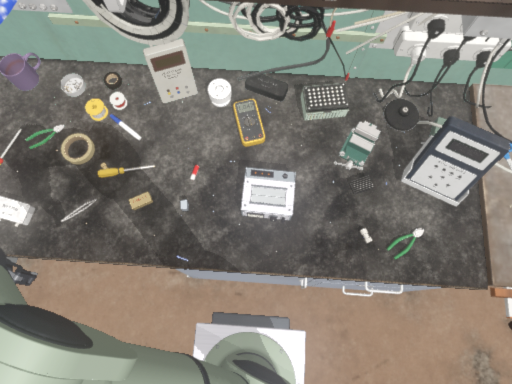

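The top view shows the relay, a small grey block, near (183,204). The test set is near (269,194), the carton at (141,201), the cell at (195,172), the adapter at (366,236) and the finned block at (362,183). I'll enlarge the part of the image with the relay and the set.

```bash
cat > h.py <<'E'
import numpy as np,cv2,pickle
def ray(f,u,v,z):
    E=np.array(f["extrinsics"]);R=E[:3,:3];t=E[:3,3];c=-R.T@t
    d=R.T@np.array([(u-f["cx"])/f["fx"],(v-f["cy"])/f["fy"],1.]);return c+d*(z-c[2])/d[2]
def proj(f,p):
    E=np.array(f["extrinsics"]);q=E[:3,:3]@np.array(p)+E[:3,3]
    return np.array([f["fx"]*q[0]/q[2]+f["cx"],f["fy"]*q[1]/q[2]+f["cy"]])
E
python3 - <<'E'
from h import *
d=pickle.load(open("f0.pkl","rb"))
f=d["top"];print(f["fx"],np.array(f["extrinsics"]).round(3))
for u,v in [(183,204),(269,194),(141,201),(195,172)]: print(u,v,ray(f,u,v,0.03).round(3))
im=f["pixels"][150:230,165:305,::-1]
cv2.imwrite("pics/c1.png",cv2.resize(im,None,fx=5.6,fy=5.6,interpolation=cv2.INTER_CUBIC))
E
```

```text
396.98704200717464 [[ 0.068 -0.998 -0.    -0.01 ]
 [-0.957 -0.065 -0.281  0.541]
 [ 0.281  0.019 -0.96   1.111]
 [ 0.     0.     0.     1.   ]]
183 204 [0.494 0.232 0.03 ]
269 194 [ 0.544 -0.031  0.03 ]
141 201 [0.495 0.363 0.03 ]
195 172 [0.6   0.206 0.03 ]
```

View pics/c1.png

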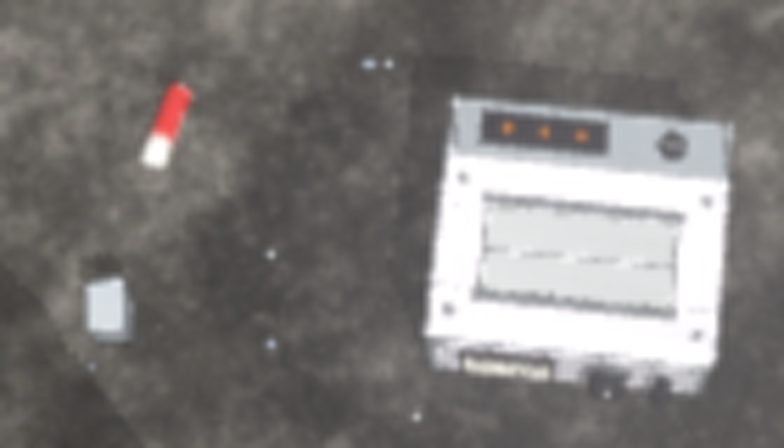

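```bash
python3 - <<'E'
from h import *
d=pickle.load(open("f0.pkl","rb"))
f=d["top"];
g=lambda x,y,z:ray(f,165+(x+.5)/5.6-.5,150+(y+.5)/5.6-.5,z)[:2]
c=np.array([g(*p,.074) for p in [(485,195),(685,212),(673,316),(473,296)]]);print(c.round(4),c.mean(0).round(4))
for a,b in [(0,1),(1,2),(2,3),(3,0)]: v=c[b]-c[a];print(np.linalg.norm(v),np.degrees(np.arctan2(v[1],v[0])))
im=f["pixels"][193:216,172:196].astype(int)
print(im.mean(2).astype(int))
c=np.array([g(*p,.034) for p in [(85,283),(122,279),(126,330),(87,330)]]);print(c.round(4),c.mean(0))
E
python3 -m crank '{"travel":[[4,-5,0],[8,-10,0],[12,-16,0],[16,-22,0],[19,-28,0]],"turn":[[0,0,-8],[0,0,-16],[0,0,-24],[0,0,-32],[0,0,-40]],"gripper":[0,0,0,0,0]}'
```

```text
[[ 0.5579  0.0254]
 [ 0.5556 -0.0825]
 [ 0.4977 -0.0785]
 [ 0.5014  0.028 ]] [ 0.5281 -0.0269]
0.10785148323990651 -91.20148888683599
0.05804406165989174 176.11649293707762
0.10655089544057227 87.9878237301789
0.056490394907564294 -2.62646388816442
[[ 95 104 106  98  94  91  95  99 107 111 108 102 100 101 105 116 113 114
  112 106 100 100  98  92]
 [100 107 103  92  89  98 105 105 110 112 109 103  97 101 106 112 110 112
  106 103  99  92  88  87]
 [ 96 102 101  98  97 111 113 107 106 104  90  91  84  96  99  99  98  98
  101  97  98  97  94  95]
 [ 88  89  97 101 106 117 117  98  89  86  78  77  76  81  90  93  92  90
   92  94 100 104  99 104]
 [ 82  83  93 101 107 119 123 101  90  84  77  73  76  79  83  95  91  90
   88  89  95  95  99 103]
 [ 82  82  89  98 108 117 121  99  95  92  82  79  81  84  89 103  99  92
   89  87  86  90  99 101]
 [ 83  84  90  98 108 122 125 104  95  97 100 108 118 137 128 101  99  92
   88  87  85  90 100 101]
 [ 84  88  94  99 107 125 132 120 117 145 160 178 193 217 203 119  91  91
   92  90  85  85  91  90]
 [ 88  96 104 107 110 123 123 115 165 212 2
[... 1004 characters left out ...]
 105 100  96 103  97  93  81  82  83
   84  79  80  79  82  83]
 [ 74  77  78  78  84 106 106 112 108 102 100 102 108 100  90  84  83  82
   79  77  78  79  79  81]
 [ 72  78  81  84  85  91  93 111 105 102 101 104 108 100  91  87  84  82
   79  80  81  80  78  79]
 [ 72  72  81  86  86  90  90 103 100 104  99 100 100  95  95  90  87  86
   84  85  89  86  80  79]
 [ 73  74  80  86  88  88  83  87 102 129  98  97 102  96  98 103  98  95
   89  90  94  92  84  83]]
[[0.5046 0.2426]
 [0.5083 0.2225]
 [0.4797 0.217 ]
 [0.4782 0.2383]] [0.49270297 0.23009737]
clock: 0.6
position: [0.4039, 0.3639, 0.2312]
tool_rot: [-3.142, 0.0, 2.012]
force: [1.1, -0.3, -0.2]
grip_width: 0.0856
finger_force: 0.0
```

```bash
python3 -m crank '{"travel":[[1.5,-2,0],[3,-4,0],[4.5,-6,0],[4.5,-6,0],[4.5,-6,0]],"turn":[[0,0,-8],[0,0,-15],[0,0,-15],[0,0,-15],[0,0,-15]],"gripper":[0,0,0,0,0]}'
python3 - <<'E'
from h import *
from workcell import bot
f=bot.grab_frame("wrist");s=bot.observe();pickle.dump((f,s),open("w1.pkl","wb"));print(s["position"],s["tool_rot"],s["qpos"])
cv2.imwrite("pics/w1.png",f["pixels"][:,:,::-1])
E
```

```text
clock: 1.1
position: [0.4479, 0.3056, 0.2311]
tool_rot: [-3.141, 0.0, 1.755]
force: [0.1, 1.0, 0.1]
grip_width: 0.0855
finger_force: 0.0
[0.44755188 0.30619615 0.23111413] [-3.14109290e+00 -1.13565111e-04  1.75633306e+00] [-0.89547296  0.40022148  0.24856764  1.82967799 -0.12057778  0.92666806
 -0.407631  ]
```

View pics/w1.png

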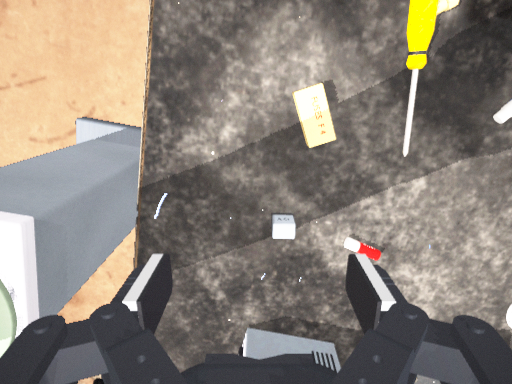

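The wrist view shows the relay at (283,227), the carton at (315,115), the cell at (362,248) and the set's edge along the bottom. The arm is still short of the relay because the row speed was limited.

```bash
python3 - <<'E'
from h import *
f,s=pickle.load(open("w1.pkl","rb"))
E=np.array(f["extrinsics"]);print(-E[:3,:3].T@E[:3,3],E[:3,:3].round(2),f["fx"])
d=pickle.load(open("f0.pkl","rb"))["top"]
for z in (.034,0): print(ray(f,283,227,z),ray(d,183,204,z))
p=f["pixels"][205:250,262:306,::-1]
cv2.imwrite("pics/c2.png",cv2.resize(p,None,fx=12,fy=12,interpolation=cv2.INTER_NEAREST))
E
```

```text
[0.43414233 0.38720169 0.37314798] [[ 0.98  0.18  0.  ]
 [ 0.17 -0.93  0.32]
 [ 0.06 -0.32 -0.95]] 307.0416286152698
[0.49250178 0.23537035 0.034     ] [0.49303866 0.23118435 0.034     ]
[0.49835239 0.22014907 0.        ] [0.50124391 0.23771993 0.        ]
```

View pics/c2.png

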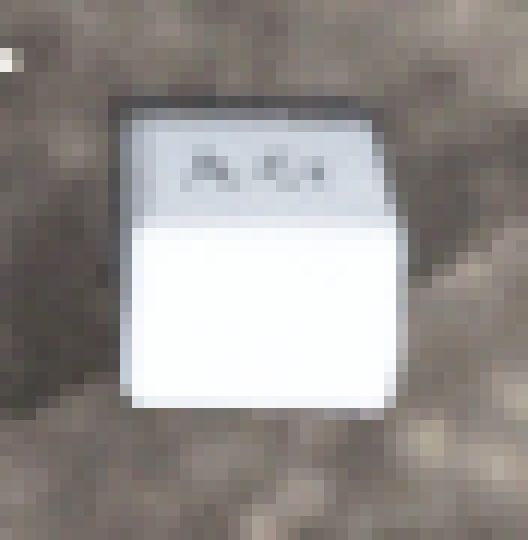

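```bash
python3 -m crank '{"travel":[[2,-3,0],[4,-6,0],[4.5,-7.6,0],[4.5,-7.6,0],[4.5,-7.6,0]],"turn":[[0,0,0],[0,0,0],[0,0,0],[0,0,0],[0,0,0]],"gripper":[0,0,0,0,0]}'
```

```text
clock: 1.65
position: [0.4924, 0.2308, 0.2312]
tool_rot: [-3.141, -0.0, 1.757]
force: [0.0, 1.2, -0.6]
grip_width: 0.0853
finger_force: 0.0
```

The crop shows the relay's white top face, with corners at about (132,226), (405,226), (394,407) and (130,407). The lettered side is above it.

```bash
python3 - <<'E'
from h import *
f,s=pickle.load(open("w1.pkl","rb"))
m=(f["pixels"][205:250,262:306].min(2)>235).astype(np.uint8)
cs,_=cv2.findContours(m,0,2);c=max(cs,key=cv2.contourArea)[:,0];print(c.min(0),c.max(0))
c=np.array([ray(f,262+x/12-.5,205+y/12-.5,.034)[:2] for x,y in [(132,226),(405,226),(396,407),(130,407)]])
print(c.round(4),c.mean(0).round(4))
for a,b in [(0,1),(1,2),(2,3),(3,0)]: v=c[b]-c[a];print(np.linalg.norm(v),np.degrees(np.arctan2(v[1],v[0])))
from workcell import bot
f=bot.grab_frame("wrist");s=bot.observe();pickle.dump((f,s),open("w2.pkl","wb"));print(s["position"],s["tool_rot"])
p=f["pixels"][:,:,::-1]; u=proj(f,[.493,.231,.034]);print(u)
x,y=u.astype(int); print(x,y)
cv2.imwrite("pics/w2.png",np.vstack([p[max(0,y-25):,:]]))
q=p[max(0,y-25):y+25,x-30:x+30];cv2.imwrite("pics/c3.png",cv2.resize(q,None,fx=10,fy=10,interpolation=cv2.INTER_NEAREST))
E
```

```text
[11 19] [32 33]
[[0.479  0.2378]
 [0.506  0.2428]
 [0.5096 0.2229]
 [0.4828 0.2179]] [0.4944 0.2303]
0.02749885535764435 10.54241952951572
0.020305642822408626 -79.84081451002388
0.027269760669316398 -169.45801000721187
0.020305198412521246 100.80562415242632
[0.49230791 0.23119741 0.23120153] [-3.14127200e+00 -5.50153599e-04  1.75752132e+00]
[257.89474009 164.9360629 ]
257 164
```

View pics/c3.png

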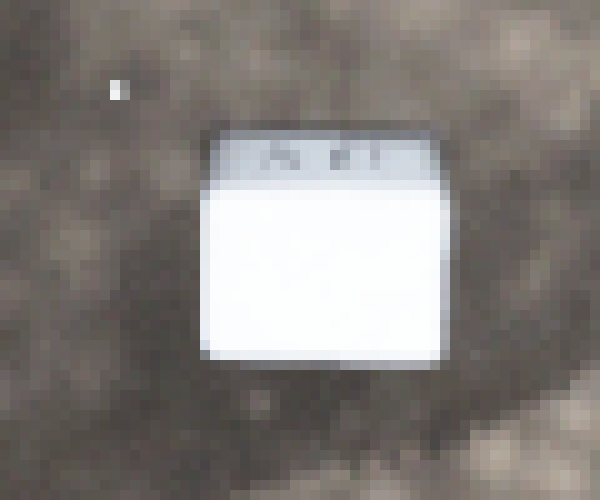

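```bash
python3 -m crank '{"travel":[[0.15,-0.1,-5],[0.15,-0.1,-10],[0.15,-0.1,-14],[0.15,-0.1,-17],[0.15,-0.1,-19]],"turn":[[0,0,0],[0,0,0],[0,0,0],[0,0,0],[0,0,0]],"gripper":[0,0,0,0.3,0.3]}' 40
```

```text
clock: 2.2
position: [0.4929, 0.23, 0.0389]
tool_rot: [-3.139, 0.0, 1.758]
force: [-0.1, -0.8, -0.1]
grip_width: 0.06
finger_force: 0.0
```

```bash
python3 -m crank '{"travel":[[0,0,-1.5],[0,0,-2.4],[0,0,-2.4],[0,0,-2.4],[0,0,-2.4]],"turn":[[0,0,0],[0,0,0],[0,0,0],[0,0,0],[0,0,0]],"gripper":[0.3,0.3,0.6,1,1]}' 40
python3 -m crank '{"travel":[[0,0,0],[0,0,0],[0,0,0],[0,0,0],[0,0,0]],"turn":[[0,0,0],[0,0,0],[0,0,0],[0,0,0],[0,0,0]],"gripper":[1,1,1,1,1]}'
```

```text
clock: 2.7
position: [0.495, 0.2292, 0.0183]
tool_rot: [3.14, -0.001, 1.756]
force: [0.1, -0.6, -0.3]
grip_width: 0.0279
finger_force: 39.4
clock: 3.2
position: [0.495, 0.2292, 0.0182]
tool_rot: [3.14, -0.001, 1.756]
force: [-1.5, -0.1, 8.5]
grip_width: 0.028
finger_force: 40.4
```

```bash
python3 -m crank '{"travel":[[0,0,3],[0,0,8],[0,-2,13],[1,-5,16],[1.5,-9,18]],"turn":[[0,0,0],[0,0,0],[0,0,8],[0,0,16],[0,0,24]],"gripper":[1,1,1,1,1]}'
```

```text
clock: 3.7
position: [0.5106, 0.1391, 0.2007]
tool_rot: [3.137, 0.001, 2.183]
force: [0.8, -0.8, -0.9]
grip_width: 0.0281
finger_force: 39.7
```

```bash
python3 -m crank '{"travel":[[0,-3,0],[0,-6,0],[0,-9,0],[0,-9,0],[0,-9,0]],"turn":[[0,0,8],[0,0,16],[0,0,24],[0,0,32],[0,0,40]],"gripper":[1,1,1,1,1]}'
python3 - <<'E'
from h import *
from workcell import bot
f=bot.grab_frame("wrist");s=bot.observe();pickle.dump((f,s),open("w3.pkl","wb"));print(s["position"],s["tool_rot"],s["force"],s["qpos"])
cv2.imwrite("pics/w3.png",f["pixels"][:,:,::-1])
E
```

```text
clock: 4.2
position: [0.5095, 0.0477, 0.1979]
tool_rot: [3.141, 0.001, 2.877]
force: [-0.1, -0.6, -0.6]
grip_width: 0.0281
finger_force: 39.7
[0.50950054 0.04821368 0.19786621] [3.14139074e+00 8.42822763e-04 2.88659879e+00] [-0.11739319 -0.25143785 -0.28983882] [-0.20518347  0.3851601  -0.00661938  1.93116636  0.00365792  0.82443354
  1.10200318]
```

View pics/w3.png

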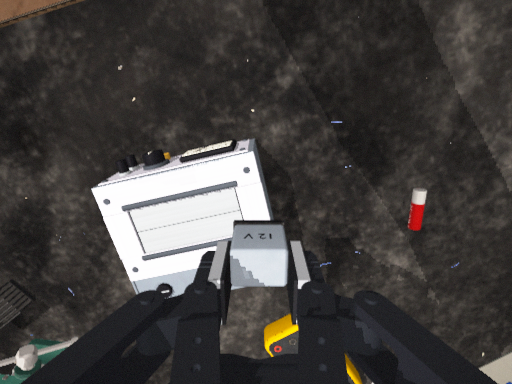

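The wrist view shows the relay in the fingers with its 12V face at (260,236). The whole opening is in view, with corners at about (130,208), (236,186), (244,237) and (143,258).

```bash
python3 - <<'E'
from h import *
f,s=pickle.load(open("w3.pkl","rb"))
p=f["pixels"][130:300,90:310,::-1]
cv2.imwrite("pics/c4.png",cv2.resize(p,None,fx=3.5,fy=3.5,interpolation=cv2.INTER_CUBIC))
E
```

```text
(no output)
```

View pics/c4.png

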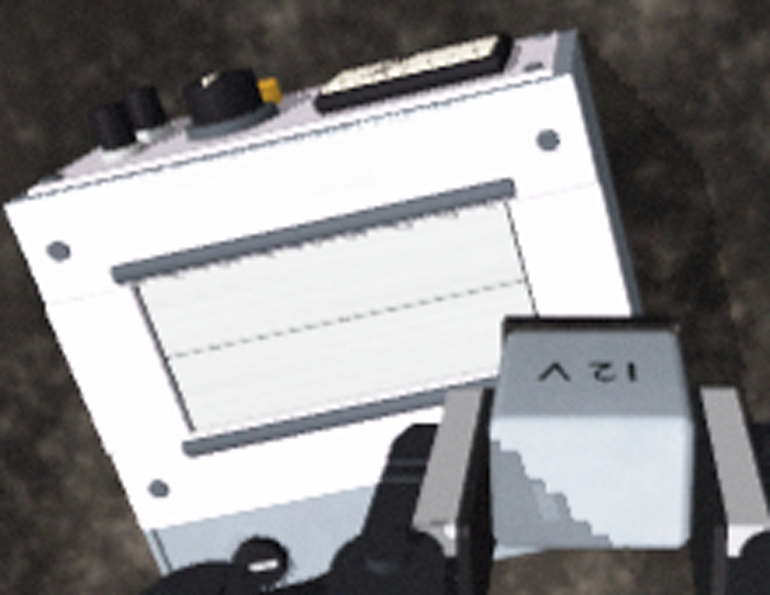

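The crop shows the seam running from (166,356) to (524,280). The relay's top face spans (497,416) to (690,548), with its bottom edge at y≈322.

```bash
cat > m.py <<'E'
from h import *
from scipy.spatial.transform import Rotation as Ro
f,s=pickle.load(open("w3.pkl","rb"))
g=lambda x,y,z:ray(f,90+(x+.5)/3.5-.5,130+(y+.5)/3.5-.5,z)
a,b=g(166,356,.074),g(524,280,.074);v=b-a
print("seam",a.round(4),b.round(4),((a+b)/2).round(4),np.linalg.norm(v),np.degrees(np.arctan2(v[1],v[0])))
for q in [[(114,276),(514,188)],[(186,450),(500,383)]]:
    a,b=g(*q[0],.075),g(*q[1],.075);v=b-a;print(a.round(4),b.round(4),np.degrees(np.arctan2(v[1],v[0])))
R=Ro.from_euler("xyz",s["tool_rot"]).as_matrix();z=s["position"][2]
for p in [(508,326,-.018),(676,326,-.018),(497,416,.016),(690,418,.016),(497,548,.016),(690,548,.016)]:
    w=g(p[0],p[1],z+p[2]);print("relay tool",(R.T@(w-s["position"])).round(4))
E
python3 m.py
```

```text
seam [ 0.5254 -0.0775  0.074 ] [0.5296 0.0233 0.074 ] [ 0.5275 -0.0271  0.074 ] 0.10085485640844569 87.62001751747707
[ 0.4996 -0.0812  0.075 ] [0.504  0.0282 0.075 ] 87.68674135473343
[ 0.5538 -0.0828  0.075 ] [0.5568 0.0085 0.075 ] 88.09167004209552
relay tool [ 0.0091 -0.0143  0.018 ]
relay tool [0.0088 0.0131 0.018 ]
relay tool [ 0.0116 -0.0131 -0.016 ]
relay tool [ 0.011   0.0124 -0.016 ]
relay tool [-0.009 -0.014 -0.016]
relay tool [-0.0093  0.0128 -0.016 ]
```

```bash
python3 -m crank '{"travel":[[0.6,-3,0],[1.2,-6,-3],[1.8,-7.5,-6],[1.8,-7.5,-7],[1.8,-7.5,-7]],"turn":[[0,0,6],[0,0,12.5],[0,0,12.5],[0,0,12.5],[0,0,12.5]],"gripper":[1,1,1,1,1]}' 60
```

```text
clock: 4.75
position: [0.5267, -0.0259, 0.1264]
tool_rot: [-3.141, -0.002, 3.089]
force: [-0.2, 1.4, -0.1]
grip_width: 0.0271
finger_force: 65.0
```

```bash
python3 -m crank '{"travel":[[0.05,-0.1,-1.5],[0.05,-0.1,-3],[0.05,-0.1,-4.5],[0.05,-0.1,-6],[0.05,-0.1,-7]],"turn":[[0,0,0.7],[0,0,0.7],[0,0,0.7],[0,0,0.7],[0,0,0.7]],"gripper":[1,1,1,1,1]}'
```

```text
clock: 5.25
position: [0.5285, -0.026, 0.0578]
tool_rot: [3.141, 0.001, 3.103]
force: [0.1, 0.5, 1.9]
grip_width: 0.0275
finger_force: 65.4
```

```bash
python3 -m crank '{"travel":[[-0.05,0,-0.8],[-0.05,0,-1.3],[-0.05,0,-1.6],[-0.05,0,-1.8],[-0.05,0,-1.8]],"turn":[[0,0,0],[0,0,0],[0,0,0],[0,0,0],[0,0,0]],"gripper":[1,1,1,1,1]}'
```

```text
clock: 5.75
position: [0.5275, -0.0272, 0.0393]
tool_rot: [3.142, 0.0, 3.103]
force: [0.4, 0.5, -1.7]
grip_width: 0.0278
finger_force: 66.0
```

```bash
python3 -m crank '{"travel":[[0,0,-0.05],[0,0,-0.1],[0,0,-0.1],[0,0,-0.1],[0,0,-0.1]],"turn":[[0,0,0],[0,0,0],[0,0,0],[0,0,0],[0,0,0]],"gripper":[1,1,1,1,1]}'
```

```text
clock: 6.25
position: [0.5275, -0.0272, 0.0384]
tool_rot: [-3.142, 0.0, 3.103]
force: [-0.8, -0.1, 1.1]
grip_width: 0.0273
finger_force: 65.8
```

```bash
python3 -m crank '{"travel":[[0,0,-0.03],[0,0,-0.06],[0,0,-0.1],[0,0,-0.1],[0,0,-0.1]],"turn":[[0,0,0],[0,0,0],[0,0,0],[0,0,0],[0,0,0]],"gripper":[1,1,1,1,1]}'
python3 -m crank '{"travel":[[0,0,-0.03],[0,0,-0.06],[0,0,-0.1],[0,0,-0.1],[0,0,-0.1]],"turn":[[0,0,0],[0,0,0],[0,0,0],[0,0,0],[0,0,0]],"gripper":[1,1,1,1,1]}'
```

```text
clock: 6.75
position: [0.5274, -0.0272, 0.0372]
tool_rot: [-3.142, -0.0, 3.103]
force: [-0.2, -0.2, 0.4]
grip_width: 0.0273
finger_force: 65.8
clock: 7.25
position: [0.5274, -0.0272, 0.0363]
tool_rot: [-3.142, -0.0, 3.103]
force: [0.4, -0.7, 1.0]
grip_width: 0.0278
finger_force: 66.5
```

```bash
python3 -m crank '{"travel":[[0,0,-0.03],[0,0,-0.06],[0,0,-0.1],[0,0,-0.1],[0,0,-0.1]],"turn":[[0,0,0],[0,0,0],[0,0,0],[0,0,0],[0,0,0]],"gripper":[1,1,1,1,1]}'
```

```text
clock: 7.75
position: [0.5274, -0.0272, 0.0353]
tool_rot: [-3.142, -0.0, 3.103]
force: [-0.2, 0.3, -0.0]
grip_width: 0.0275
finger_force: 66.5
```

```bash
python3 -m crank '{"travel":[[0,0,-0.03],[0,0,-0.06],[0,0,-0.1],[0,0,-0.1],[0,0,-0.1]],"turn":[[0,0,0],[0,0,0],[0,0,0],[0,0,0],[0,0,0]],"gripper":[1,1,1,1,1]}'
```

```text
clock: 8.25
position: [0.5275, -0.0272, 0.0345]
tool_rot: [-3.142, 0.0, 3.103]
force: [-2.3, 0.1, 8.1]
grip_width: 0.0276
finger_force: 67.3
```

```bash
python3 -m crank '{"travel":[[0,0,-0.03],[0,0,-0.06],[0,0,-0.1],[0,0,-0.1],[0,0,-0.1]],"turn":[[0,0,0],[0,0,0],[0,0,0],[0,0,0],[0,0,0]],"gripper":[1,1,1,1,1]}'
```

```text
clock: 8.75
position: [0.5275, -0.0272, 0.0336]
tool_rot: [-3.142, 0.0, 3.103]
force: [-1.5, 0.3, 9.1]
grip_width: 0.0272
finger_force: 67.3
```

```bash
python3 -m crank '{"travel":[[0,0,-0.04],[0,0,-0.08],[0,0,-0.12],[0,0,-0.16],[0,0,-0.2]],"turn":[[0,0,0],[0,0,0],[0,0,0],[0,0,0],[0,0,0]],"gripper":[1,1,1,1,1]}'
```

```text
clock: 9.25
position: [0.5275, -0.0272, 0.0316]
tool_rot: [-3.142, 0.0, 3.103]
force: [-0.7, 0.4, 9.6]
grip_width: 0.0273
finger_force: 67.2
```

```bash
python3 -m crank '{"travel":[[0,0,-0.03],[0,0,-0.06],[0,0,-0.09],[0,0,-0.12],[0,0,-0.12]],"turn":[[0,0,0],[0,0,0],[0,0,0],[0,0,0],[0,0,0]],"gripper":[1,1,1,1,1]}'
```

```text
clock: 9.75
position: [0.5275, -0.0272, 0.0303]
tool_rot: [3.142, 0.0, 3.103]
force: [-1.8, 0.3, 9.0]
grip_width: 0.0273
finger_force: 67.3
```

```bash
python3 -m crank '{"travel":[[0,0,-0.02],[0,0,-0.04],[0,0,-0.06],[0,0,-0.06],[0,0,-0.06]],"turn":[[0,0,0],[0,0,0],[0,0,0],[0,0,0],[0,0,0]],"gripper":[1,1,1,1,1]}'
```

```text
clock: 10.25
position: [0.5276, -0.0272, 0.0298]
tool_rot: [-3.142, 0.0, 3.103]
force: [-2.0, -0.3, 9.2]
grip_width: 0.0271
finger_force: 67.4
```

```bash
python3 -m crank '{"travel":[[0,0,-0.02],[0,0,-0.04],[0,0,-0.04],[0,0,-0.04],[0,0,-0.04]],"turn":[[0,0,0],[0,0,0],[0,0,0],[0,0,0],[0,0,0]],"gripper":[1,1,1,1,1]}'
```

```text
clock: 10.75
position: [0.5276, -0.0272, 0.0295]
tool_rot: [-3.142, 0.0, 3.103]
force: [-2.5, 0.7, 13.1]
grip_width: 0.0275
finger_force: 67.9
```

```bash
python3 -m crank '{"travel":[[0,0,-0.02],[0,0,-0.03],[0,0,-0.03],[0,0,-0.03],[0,0,-0.03]],"turn":[[0,0,0],[0,0,0],[0,0,0],[0,0,0],[0,0,0]],"gripper":[1,1,1,1,1]}'
```

```text
clock: 11.25
position: [0.5276, -0.0272, 0.0294]
tool_rot: [-3.142, 0.0, 3.103]
force: [-3.3, 0.4, 16.1]
grip_width: 0.0272
finger_force: 68.2
```

```bash
python3 -m crank '{"travel":[[0,0,0.05],[0,0,0.05],[0,0,0.05],[0,0,0.05],[0,0,0.05]],"turn":[[0,0,0],[0,0,0],[0,0,0],[0,0,0],[0,0,0]],"gripper":[1,1,0.5,0.5,0.5]}'
```

```text
clock: 11.75
position: [0.5274, -0.0272, 0.0292]
tool_rot: [-3.142, -0.0, 3.103]
force: [-0.0, 0.8, 0.7]
grip_width: 0.0428
finger_force: 1.8
```

```bash
python3 -m crank '{"travel":[[0,0,0.5],[0,0,1],[0,0,1.5],[0,0,2],[0,0,2.5]],"turn":[[0,0,0],[0,0,0],[0,0,0],[0,0,0],[0,0,0]],"gripper":[0.5,0.5,0.5,0.5,0.5]}'
```

```text
clock: 12.25
position: [0.5277, -0.0272, 0.055]
tool_rot: [3.142, 0.001, 3.103]
force: [-0.2, 0.5, 0.7]
grip_width: 0.0428
finger_force: 1.4
```

```bash
python3 -m crank '{"travel":[[0,0,1.5],[0,0,3],[0,0,6],[0,0,10],[0,0,14]],"turn":[[0,0,0],[0,0,0],[0,0,0],[0,0,0],[0,0,0]],"gripper":[0.5,0.5,0.5,0.5,0.5]}'
python3 -m crank '{"travel":[[0,0,1],[0,2,2],[0,5,2],[0,8,2],[0,8,2]],"turn":[[0,0,0],[0,0,0],[0,0,0],[0,0,0],[0,0,0]],"gripper":[0.5,0.5,0.5,0.5,0.5]}'
python3 - <<'E'
from h import *
from workcell import bot
f=bot.grab_frame("wrist");t=bot.grab_frame("top")["pixels"]
a=cv2.resize(t[150:230,165:305],(784,448),interpolation=cv2.INTER_CUBIC)
x,y=proj(f,[.5275,-.027,.074]).astype(int);print(x,y)
x0=min(max(x-90,0),512-180);y0=min(max(y-65,0),384-130)
b=cv2.resize(f["pixels"][y0:y0+130,x0:x0+180],(400,290));a=cv2.resize(a,(400,229))
cv2.imwrite("pics/e.png",np.vstack([a,b])[:,:,::-1])
E
```

```text
clock: 12.75
position: [0.5271, -0.0272, 0.1962]
tool_rot: [3.142, -0.0, 3.103]
force: [-1.1, -0.1, 0.3]
grip_width: 0.043
finger_force: 0.0
clock: 13.25
position: [0.5272, 0.0568, 0.2144]
tool_rot: [3.14, 0.0, 3.108]
force: [0.4, -0.3, -1.1]
grip_width: 0.0425
finger_force: 0.0
171 181
```

View pics/e.png

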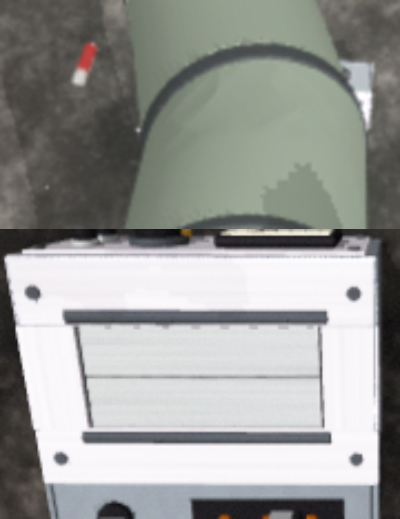

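In the wrist view (lower half) both leaves are level and shut, with the seam intact near y≈377. The cell is where it was, and the fingers are empty and clear.

```bash
python3 -c "
from workcell import bot
print(bot.job_done())"
```

```text
the job is handed in; nothing more can be done
None
```

I pressed the relay down into the socket until it stopped hard at 16 N, let go and drew the fingers out. Both flap leaves look shut in the last picture, I never moved the bystanders, and I handed the job in at about 13 s.

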